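# Clamp the drill plate in its jig with the ball-knob hook clamp

### The arm

A 6-joint arm with a two-finger parallel gripper is mounted at the origin on the work surface. World frame = base frame: x ahead of the robot, y to its left, z up, the work surface at z = 0. Lengths are in mm, angles in rad, forces in N, time in s.
With the tool pointing down it reaches from about 300 to 775 mm from the base axis. Payload 14.6 kg.
Tool frame: the origin (TCP) lies at the very end of the fingers, on their centre line; the grasp point (between the pads) lies 19 mm behind it (manip.grip_point_offset is the distance from the TCP to the grasp point, in mm); z points along the fingers, y is the line along which they close (so a half turn about z gives the same grasp; the last joint's range is limited). The gripper opens to 94 mm and grips with 3 to 60 N. Pads are 16 mm wide; open, the fingers measure 119 mm over their backs; the gripper's body (75 mm by 177 mm) begins 78 mm behind the grasp point.
Start: joints at [1.048, 0.3, 1.521, -0, 1.321, -0.067], TCP at [242.095, 493.841, 205.446] pointing down, gripper open.
Joint ranges: [-3.03, 3.03], [-0.79, 2.21], [0.23, 2.52], [-1.04, 4.18], [0, 3.07], [-2.55, 2.55]. Speed limits (rad/s): [2.22, 2.22, 2.57, 3.14, 3.14, 3.14].

### API

Orientations are given as [roll, pitch, yaw] about the fixed x, y, z axes, in that order (R = Rz(yaw) Ry(pitch) Rx(roll)).
In Python, from cell import telemetry, eyes, manip gives the robot as it stands.
- The arm moves only by the tool play_rows, never from a script. Its arguments are lists of equal length, an entry for each row: "translation": the shift along the world's x, y, z in m, a list of three; "yaw": the turn about the world's z in rad. A call has 1 to 12 rows; each row is the pose to reach, as a shift and turn from the pose commanded when the call began; what a row does not reach only later rows make up. A row lasts 1/8 s, in which the tool goes at most 62.5 mm and 10.7 degrees, less where a joint would pass 70% of its speed; a pose out of reach is approached as far as the arm can. A call with a gripper value outside its range is refused whole. "hand" is the opening, from 0 (shut) to 1 (fully open), set as the call begins (left out, the last holds). The fingers move at their own pace and stop on an object; "force" is the grip in N (left out, the last holds). Time passes only in rows, so rows that repeat a pose let the fingers close. It gives the time, the measured TCP pose, the force, the opening and the grip force at its end, in the units of the state.
- telemetry.read_state(): the state, without advancing time (a new reading comes with each control period).
- eyes.camera(name): name is "scene" or "top" or "wrist"; returns a dict with "pixels" (420x560x3 uint8, red, green, blue), "fx", "fy", "cx", "cy" (pixels), "cam_to_world" (4x4, takes a point from camera to world coordinates); the wrist camera has in their place "T_tool_cam" (4x4, takes a point from camera to tool coordinates, whose origin is the TCP and whose axes are the flange's). Camera axes: x right, y up, looking along -z (the intrinsics and any distortion apply to the point x, -y, -z); pixel columns grow to the right and rows downward; lengths in mm; the calibration is good to about 2 mm. A picture is of the moment at which its call begins: read the wrist's pose just before it. There is no depth.
- manip.sign_off(): hands the job in; it is judged then, once.
The state is a dict: "clock": time; "joints": joint angles; "qd": joint speeds; "effort": joint torques, N m; "eef_pos": TCP position; "eef_rot": TCP orientation; "wrist_force": force on the tool from outside, world axes, zero at the start; "moment": the same for the moment, N m; "finger_gap": finger opening in mm; "finger_force": force on a finger pad.
Only numpy, scipy, OpenCV 4.12 (cv2) and the standard library are available. Lean on these libraries where they do the work, as an engineer would, in place of code of your own. Each camera call takes 0.05 s, during which the arm holds its last target. There are 200 camera calls.

### The job

Get the drill jig ready: pick up the aluminium drill plate and lower it (do not drop it) over the two locating pins of the jig until it lies flush. Then turn the red ball knob clockwise: the clamp arm swings in over the plate to its stop and screws down; from where its rubber pad touches the plate give the knob about another eighth of a turn, so that it grips firmly but does not bow the plate. Leave the other things on the bench where they are.

Things in the scene. Friction and masses are not known exactly. Their poses are not given: they have to be found in the camera images.
- jig: Drill jig 255 x 160 mm screwed to the bench. Origin: on the bench under the centre of the plate's seat; x runs along the jig away from the clamp, z up. Dark slab with two grey rails along x, tops 30 mm up, that carry the plate; a steel blank lies between them, 1 mm lower. Two upright bullet-nosed pins, 12 mm thick, 18 mm proud of the rails, at (-58, 50) and (58, -50) mm. Clamp at (-120, 0) mm.
- seat (a point): Point on the jig, 30 mm above its origin, level with the rail tops: the centre of the plate's underside belongs here. Axes as the jig's.
- drill_plate: Loose aluminium plate 170 x 130 x 10 mm, 0.5 to 0.8 kg, lying flat on the bench at the start. Origin: centre of its underside; x along the 170 mm side, z up. Two 14 mm through holes at (-58, 50) and (58, -50) mm fit the jig's pins with 1 mm clearance all round; it fits either way round.
- handle (a point): Middle of the plate's black bar handle: 14 x 14 mm in section, 90 mm long along the plate's x, its centre 38 mm above the plate's top face (31 mm of free height under it), on two posts of 14 mm at x = -36 and 36 mm.
- clamp_arm: Steel clamp arm, 24 mm wide, end 64 mm from the clamp's upright axis, top 70 mm above the bench. Origin on that axis; the arm points along its own +y. At the start it points roughly along the jig's +y (up to 0.3 rad turned in); its stop, pointing along the jig's +x over the plate, is 1.57 rad clockwise (from above) from the jig's +y. It swings with light friction (0.035 N m).
- clamp_pad (a point): Centre of the lower face of the black rubber pad, 18 mm across and 10 mm thick, under the arm's end, 52 mm from the clamp's axis. At the start it is 1.2 to 3.5 mm higher than the top of a seated plate; when clamped it bears on the plate and gives about 1 mm per 10 N.
- knob_centre (a point): Centre of the red ball knob on top of the clamp's screw, on the clamp's upright axis, about 104 mm above the bench: a polished, slippery ball 50 mm across (friction on the finger pads about 0.3, so a 10 N grip turns it with at most some 0.15 N m) on a 14 mm stem with a 22 mm collar right under the ball. It turns about the vertical and sinks with the screw.
- ball_knob: The same knob and its screw; z up. Turned clockwise from above it first carries the arm along (its thread, 0.10 N m, is stiffer than the swing). With the arm at its stop it turns on alone and screws arm and knob down 2.5 mm per rad: 0.5 to 1.4 rad until the pad touches the plate, then the pad's force rises by 26 N and the torque by 0.065 N m per rad. The thread holds. Anticlockwise undoes it.
- nut_box: Bystander: open cardboard box with nuts, 150 x 110 x 42 mm. Origin: centre of its underside.
- spanner: Bystander: steel spanner 160 mm long, lying flat. Origin: underside, mid-length.
- oil_bottle: Bystander: white oil bottle 56 mm across, 150 mm tall. Origin: centre of its underside.
- drilled_blank: Bystander: finished steel blank with four holes, 150 x 78 x 11 mm. Origin: centre of its underside.
Mind the look-alikes: they are no part of the job. Of the things shaped like the drill_plate, the aluminium one is meant.

How it is judged (in metres and radians):
On the way, in this order (a step that is already met when the one before it is completed fails the run):
1. the plate lies flush on the jig, over both pins (horizontal distance between drill_plate and seat below 0.003 m and angle between the x axis of drill_plate and the x axis of jig, either way round below 0.05 rad and z of drill_plate in the frame of seat below 0.0015 m and angle between drill_plate's own z axis and vertical below 0.02 rad), for 0.2 s.
2. the clamp arm has swung in over the plate to its stop (x of clamp_pad in the frame of jig above -0.0695 m and horizontal distance between drill_plate and seat below 0.003 m), for 0.1 s.
At the end, for the whole second after the job is handed in: The plate lies over both pins within 3 mm and 0.05 rad of its seat and within 1.5 mm of flush, at rest; the arm is at its stop over the plate and its pad presses on the plate with 8 to 36 N (0.3 to 1.35 rad past touching) (all of step 2 and angle between the x axis of drill_plate and the x axis of jig, either way round below 0.05 rad and z of drill_plate in the frame of seat below 0.0015 m and angle between drill_plate's own z axis and vertical below 0.02 rad and contact force between clamp_arm and drill_plate between 8 and 36 N and linear speed of drill_plate below 0.02 m/s).
It fails at once if the plate is overtightened (pad force above 50 N) (contact force between clamp_arm and drill_plate above 50 N).
It fails at once if the plate is dropped or thrown (linear speed of drill_plate above 0.45 m/s and contact force between the fingers and drill_plate below 0.1 N).
It fails at once if a bystander is moved by more than 25 mm (distance of any of nut_box, spanner, oil_bottle, drilled_blank from where it was at the start of the episode above 0.025 m).
It also fails if it takes over 72 s, if anything falls off the work surface, if the arm or the gripper's body presses on something with over 40 N, if the wrist force passes 120 N, or if a joint passes its speed limit or range.

## Working session

There is one attempt and no reset: what is moved stays moved. The work goes in short steps, Python scripts to look and compute and a tool call to move; the robot and the scene stay as the last step left them, time stands still between calls to the robot, and variables do not carry over. Pictures are saved under pics/ and viewed, at most 10 in all, crops included, and the job is handed in when it is done.

Besides the shell and the picture viewer there is one more tool, called as a command line: name --pt "numbers of a row" for each row, then --argument value for the rest. play_rows: Moves the arm, as the interface text tells. Its arguments: {"type":"object","properties":{"translation":{"type":"array","items":{"type":"array","items":{"type":"number"}}},"yaw":{"type":"array","items":{"type":"number"}},"hand":{"type":"number"},"force":{"type":"number"}},"required":["translation","yaw"]}

```bash
mkdir -p pics; ls; python3 - <<'E'
from cell import telemetry, eyes, manip
import cv2,numpy as np
print(telemetry.read_state(), manip.grip_point_offset)
for n in("scene","top"):
    c=eyes.camera(n); cv2.imwrite(f"pics/{n}0.png",c["pixels"][:,:,::-1]); print(n,[c[k] for k in("fx","fy","cx","cy")],np.round(c["cam_to_world"],3).tolist(),c.keys())
E
```

```text
pics
{'clock': 0.0, 'joints': array([ 1.04840825e+00,  3.00460319e-01,  1.52160038e+00, -3.19568975e-05,
        1.32063075e+00, -6.66164362e-02]), 'qd': array([ 0.00019766,  0.00099515, -0.00051361, -0.00016988, -0.001098  ,
       -0.00044332]), 'effort': array([-9.36757569e-04, -5.31808090e+01, -3.52743566e+01,  7.07876240e-02,
        2.44035391e-02, -1.32166692e-04]), 'eef_pos': array([241.97721443, 493.62822503, 204.8840626 ]), 'eef_rot': array([-3.14049424e+00, -4.22586766e-05,  2.68582892e+00]), 'wrist_force': array([ 0.10172793, -0.60190498, -0.02740384]), 'moment': array([-0.04727901, -0.05761812, -0.01664758]), 'finger_force': 0.0, 'finger_gap': 94.10406599381234} 18.8
scene [440.61880075199167, 440.61880075199167, 278.0097130291031, 211.86224084756006] [[0.023, -0.814, 0.581, 1401.084], [1.0, 0.018, -0.013, -20.584], [0.0, 0.581, 0.814, 1200.547], [0.0, 0.0, 0.0, 1.0]] dict_keys(['pixels', 'fx', 'fy', 'cx', 'cy', 'cam_to_world'])
top [486.20394088867073, 486.20394088867073, 280.00701106807077, 208.65307335312144] [[-0.02, 0.987, -0.159, 398.776], [-1.0, -0.022, -0.011, -9.588], [-0.014, 0.159, 0.987, 1257.513], [0.0, 0.0, 0.0, 1.0]] dict_keys(['pixels', 'fx', 'fy', 'cx', 'cy', 'cam_to_world'])
```

View pics/top0.png

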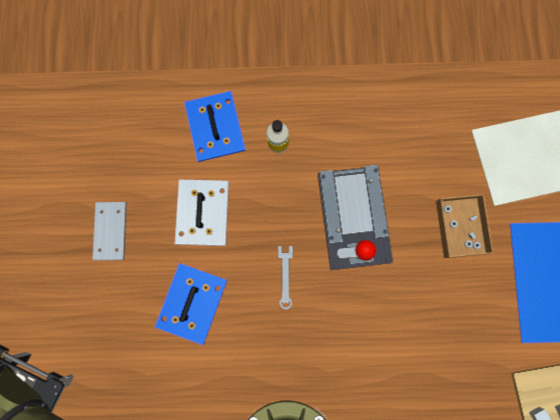

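View pics/scene0.png

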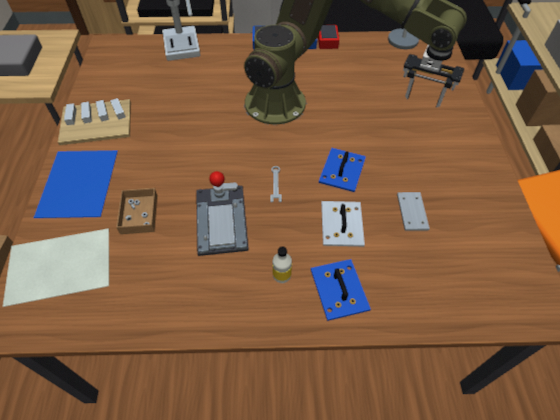

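Top view: the aluminium plate is at px (202,212) and its handle at (200,210). The jig is at (355,217) with the knob at (366,250). The arm points left, along jig +y. The blue plates at (215,126) and (190,303) are decoys.

```bash
cat > h.py <<'E'
from cell import telemetry, eyes, manip
import cv2,numpy as np
from scipy.spatial.transform import Rotation as R
def cam(n):
    s=telemetry.read_state(); c=eyes.camera(n)
    if n=="wrist":
        T=np.eye(4); T[:3,:3]=R.from_euler("xyz",s["eef_rot"]).as_matrix(); T[:3,3]=s["eef_pos"]
        c["cam_to_world"]=T@np.array(c["T_tool_cam"])
    return c
def ray(c,uv,z):
    uv=np.atleast_2d(np.asarray(uv,float)); M=c["cam_to_world"]
    d=np.c_[(uv[:,0]-c["cx"])/c["fx"],-(uv[:,1]-c["cy"])/c["fy"],-np.ones(len(uv))]@M[:3,:3].T
    return M[:3,3]+d*((z-M[2,3])/d[:,2])[:,None]
def proj(c,P):
    M=c["cam_to_world"]; q=(np.atleast_2d(P)-M[:3,3])@M[:3,:3]
    return np.c_[c["cx"]-c["fx"]*q[:,0]/q[:,2],c["cy"]+c["fy"]*q[:,1]/q[:,2]]
def big(m,box=None):
    m=m.astype(np.uint8)
    if box: k=np.zeros_like(m); x0,y0,x1,y1=box; k[y0:y1,x0:x1]=1; m=m*k
    cs,_=cv2.findContours(m,cv2.RETR_EXTERNAL,cv2.CHAIN_APPROX_NONE)
    return max(cs,key=cv2.contourArea)[:,0].astype(float)
def rect(P):
    (c,(w,h),_)=r=cv2.minAreaRect(P[:,:2].astype(np.float32)); b=cv2.boxPoints(r)
    e=max([b[1]-b[0],b[2]-b[1]],key=np.linalg.norm); a=np.arctan2(e[1],e[0])
    return np.round(c,1),np.round(sorted((w,h)),1),round((a+np.pi/2)%np.pi-np.pi/2,3)
def red(p): p=p.astype(int); return (p[...,0]>120)&(p[...,1]<60)&(p[...,2]<60)
E
python3 - <<'E'
from h import *
c=cam("top"); p=c["pixels"].astype(int); hsv=cv2.cvtColor(c["pixels"],cv2.COLOR_RGB2HSV)
print("plate",rect(ray(c,big((hsv[...,1]<40)&(hsv[...,2]>150),(165,165,240,255)),10)))
print("handle",rect(ray(c,big(hsv[...,2]<50,(185,185,215,235)),55)))
print("jig20",rect(ray(c,big((hsv[...,1]<70)&(hsv[...,2]<200),(310,160,400,275)),20)))
k=big(red(p),(340,230,390,275)); print("knob",ray(c,k.mean(0),104), cv2.minEnclosingCircle(k.astype(np.float32)))
b=big((hsv[...,1]<70)&(hsv[...,2]>130),(334,172,378,238)); print("blank",rect(ray(c,b,29)))
s=cam("scene"); k=big(red(s["pixels"]),(200,165,235,195)); print("knob scene",ray(s,k.mean(0),104))
w=cam("wrist"); cv2.imwrite("pics/w0.png",w["pixels"][:,:,::-1]); print(np.round(w["T_tool_cam"],3),w["fx"])
cv2.imwrite("pics/jig.png",cv2.resize(c["pixels"][155:280,305:405,::-1],None,fx=4,fy=4,interpolation=cv2.INTER_CUBIC))
E
```

```text
plate (array([595.9, 208.5]), array([131.3, 170.6]), np.float32(-0.05))
handle (array([593.8, 205. ]), array([14.1, 81.4]), np.float32(-0.031))
jig20 (array([ 574.9, -186. ]), array([158.2, 256.1]), np.float32(0.098))
knob [[ 482.18099819 -197.15351697  104.        ]] ((365.6739196777344, 249.5869598388672), 10.317594528198242)
blank (array([ 603.9, -189.9]), array([110.9, 170.3]), np.float32(-0.038))
knob scene [[ 476.12532384 -199.59935896  104.        ]]
[[-1.00000e-03  9.68000e-01  2.53000e-01  7.42200e+01]
 [ 1.00000e+00  1.00000e-03  0.00000e+00 -1.41000e-01]
 [ 0.00000e+00  2.53000e-01 -9.68000e-01 -1.78282e+02]
 [ 0.00000e+00  0.00000e+00  0.00000e+00  1.00000e+00]] 359.6211541789215
```

View pics/jig.png

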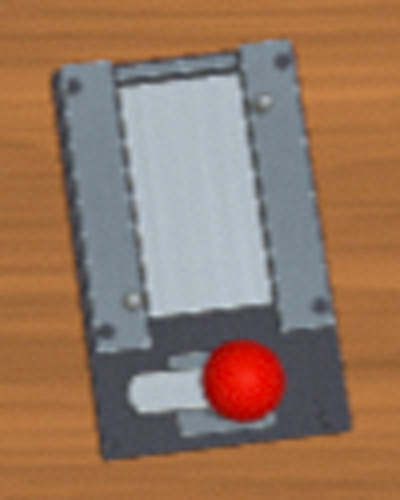

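Jig yaw is about 0.098 and the clamp knob is near (481,-197). That puts the seat near (600,-186). The plate is at about (595,207) with yaw -0.05. I'll move above the handle and look from close by.

play_rows --pt "0.035 -0.029 0" --pt "0.071 -0.057 0" --pt "0.106 -0.086 0" --pt "0.141 -0.115 0" --pt "0.176 -0.143 0" --pt "0.212 -0.172 0" --pt "0.247 -0.2 -0.01" --pt "0.282 -0.23 -0.02" --pt "0.318 -0.258 -0.03" --pt "0.353 -0.287 -0.035" --pt "0.353 -0.287 -0.035" --pt "0.353 -0.287 -0.035" --yaw '[0.04,0.08,0.12,0.16,0.2,0.24,0.28,0.32,0.36,0.404,0.404,0.404]' --hand 1

```text
clock: 1.75
eef_pos: [594.7, 207.1, 170.3]
eef_rot: [3.142, -0.0, 3.089]
wrist_force: [-0.4, -0.2, 0.6]
finger_gap: 93.9
finger_force: 0.0
```

```bash
python3 - <<'E'
from h import *
s=telemetry.read_state(); print(s["clock"],s["eef_pos"],s["eef_rot"])
w=cam("wrist"); cv2.imwrite("pics/w1.png",w["pixels"][:,:,::-1])
hsv=cv2.cvtColor(w["pixels"],cv2.COLOR_RGB2HSV)
m=(hsv[...,1]<40)&(hsv[...,2]>140)
print("plate",rect(ray(w,big(m),10)))
for P in([[595,207,55]],[[595,207,10]]): print(proj(w,P))
E
```

```text
1.75 [594.72112778 207.14848974 170.29717315] [ 3.14157068e+00 -4.70914395e-04  3.08940743e+00]
plate (array([594.8, 208.4]), array([130. , 169.8]), np.float32(-0.051))
[[277.556083   207.49322414]]
[[277.57913094 196.01417116]]
```

View pics/w1.png

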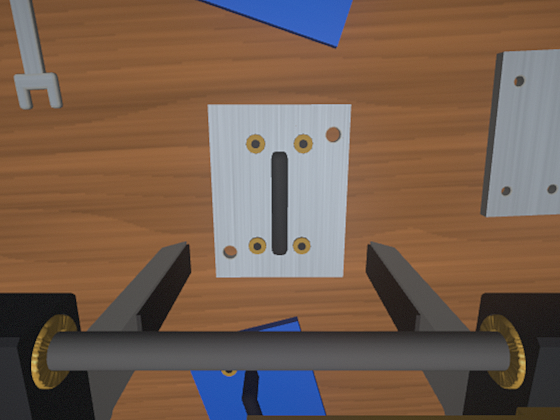

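The wrist view shows the handle at px (280,203) and the holes at (333,135) and (230,252). The rectangle measures 130x170 with its centre at (594.8,208.4) and yaw -0.051, matching the top view. I'll descend and grip.

play_rows --pt "0 0.0014 -0.035" --pt "0 0.0014 -0.075" --pt "0 0.0014 -0.11" --pt "0 0.0014 -0.13" --pt "0 0.0014 -0.141" --pt "0 0.0014 -0.141" --pt "0 0.0014 -0.141" --yaw '[0,0,0,0,0,0,0]'

```text
clock: 2.68
eef_pos: [595.7, 208.5, 30.7]
eef_rot: [3.141, 0.002, 3.09]
wrist_force: [0.8, -0.4, -0.2]
finger_gap: 94.1
finger_force: 0.0
```

play_rows --pt "0 0 0" --pt "0 0 0" --pt "0 0 0" --pt "0 0 0" --pt "0 0 0" --pt "0 0 0" --pt "0 0 0" --pt "0 0 0" --yaw '[0,0,0,0,0,0,0,0]' --hand 0 --force 45

```text
clock: 3.68
eef_pos: [595.1, 208.2, 29.4]
eef_rot: [-3.142, -0.0, 3.09]
wrist_force: [0.4, -0.6, -0.1]
finger_gap: 17.4
finger_force: 0.0
```

play_rows --pt "0 0 0" --pt "0 0 0" --pt "0 0 0" --pt "0 0 0" --pt "0 0 0.005" --pt "0 0 0.02" --pt "0 0 0.05" --pt "0 0 0.08" --pt "0 0 0.115" --pt "0 0 0.13" --pt "0 0 0.13" --pt "0 0 0.13" --yaw '[0,0,0,0,0,0,0,0,0,0,0,0]'

```text
clock: 5.18
eef_pos: [594.5, 208.1, 157.9]
eef_rot: [-3.141, -0.002, 3.09]
wrist_force: [-0.1, -0.3, -5.6]
finger_gap: 13.5
finger_force: 45.0
```

play_rows --pt "0 -0.015 0.01" --pt "0.001 -0.045 0.025" --pt "0.002 -0.085 0.045" --pt "0.003 -0.125 0.06" --pt "0.004 -0.16 0.07" --pt "0.005 -0.185 0.072" --pt "0.005 -0.198 0.072" --pt "0.005 -0.198 0.072" --pt "0.005 -0.198 0.072" --pt "0.005 -0.198 0.072" --yaw '[0.01,0.03,0.06,0.09,0.12,0.14,0.148,0.148,0.148,0.148]'

```text
clock: 6.42
eef_pos: [600.1, 11.0, 231.3]
eef_rot: [3.141, -0.0, -3.044]
wrist_force: [0.4, 0.6, -4.2]
finger_gap: 13.4
finger_force: 45.0
```

```bash
python3 - <<'E'
from h import *
s=telemetry.read_state(); print(s["clock"],s["eef_pos"],s["eef_rot"])
w=cam("wrist"); cv2.imwrite("pics/w2.png",w["pixels"][:,:,::-1])
c,y=np.array([600,-186]),0.098; r=np.array([[np.cos(y),-np.sin(y)],[np.sin(y),np.cos(y)]])
for q in((-58,50),(58,-50)): print("pin",proj(w,[*(c+r@q),42]))
c=s["eef_pos"][:2]
for q in((-58,50),(58,-50)): print("hole",proj(w,[*(c+r@q),s["eef_pos"][2]-19.4]))
E
```

```text
6.425 [600.05920497  11.04096607 231.34194009] [ 3.14149027e+00 -1.77651618e-04 -3.04449223e+00]
pin [[129.3544746  112.95293588]]
pin [[ 47.22303235 225.5825885 ]]
hole [[369.3107403  146.64562986]]
hole [[197.62696656 334.83355629]]
```

View pics/w2.png

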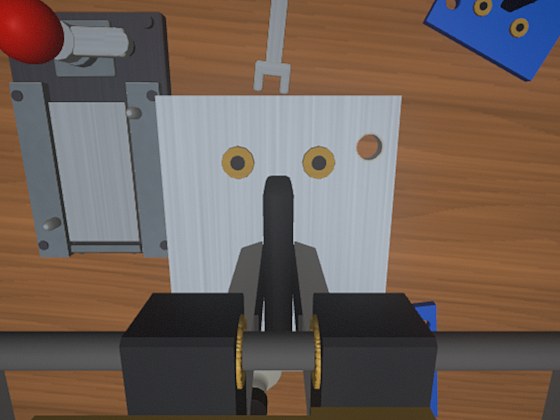

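```bash
python3 - <<'E'
from h import *
p=cv2.imread("pics/w2.png")
a=[cv2.resize(p[y-15:y+15,x-20:x+20],None,fx=10,fy=10,interpolation=cv2.INTER_CUBIC) for x,y in((132,113),(52,224))]
cv2.imwrite("pics/pins.png",np.hstack(a))
h=p[120:175,345:395].astype(int); m=(h[...,0]<h[...,2]-25)|(h.sum(2)<330)
k=big(m); print("hole",cv2.fitEllipse(k.astype(np.float32)),"off",(345,120))
E
```

```text
hole ((23.788883209228516, 26.567642211914062), (23.565603256225586, 25.09074592590332), 48.39249038696289) off (345, 120)
```

View pics/pins.png

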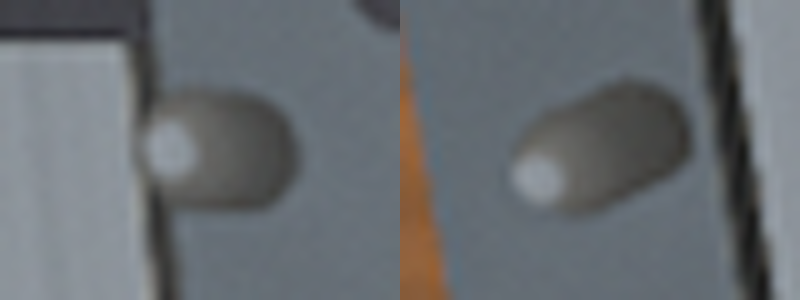

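The pin tips (bright discs) are at px (128.3,112.4) and (45.6,226.4). The plate's hole is at (368.8,146.6), which agrees with the handle-centred prediction of (369.3,146.6).

```bash
cat >> h.py <<'E'
def fit(a,b):
    c=(a+b)[:2]/2; d=(b-a)[:2]; return c,np.linalg.norm(d),np.arctan2(d[1],d[0])-np.arctan2(-100,116)
E
python3 - <<'E'
from h import *
w=cam("wrist"); s=telemetry.read_state(); print(s["eef_pos"],s["eef_rot"])
P=ray(w,[[128.3,112.35],[45.55,226.35]],48); print(P,fit(*P))
P=ray(w,[[135.4,113],[56.2,221]],30); print(P,fit(*P))
print("hole",ray(w,[[368.8,146.6]],s["eef_pos"][2]-19.4))
c=cam("top"); P=ray(c,[[338,230],[371,180.25]],45); print("top",P,fit(*P))
E
```

```text
[600.08114887  10.84299913 231.40940176] [ 3.14155286e+00 -5.30744724e-05 -3.04463057e+00]
[[ 536.72922938 -140.62989106   48.        ]
 [ 661.4052302  -228.15458006   48.        ]] (array([ 599.06722979, -184.39223556]), np.float64(152.3308122615536), np.float64(0.09938066143243363))
[[ 537.19903549 -140.63110945   30.        ]
 [ 660.79099177 -227.6518983    30.        ]] (array([ 598.99501363, -184.14150387]), np.float64(151.15419063745563), np.float64(0.09798844418932995))
hole [[537.44416534  54.75254199 212.00940176]]
top [[ 536.71084704 -140.3635068    45.        ]
 [ 662.05531958 -229.10299694   45.        ]] (array([ 599.38308331, -184.73325187]), np.float64(153.57712690092004), np.float64(0.09540755242007393))
```

play_rows --pt "0 -0.015 0" --pt "0 -0.05 0" --pt "-0.001 -0.095 0" --pt "-0.001 -0.14 0" --pt "-0.001 -0.175 0" --pt "-0.001 -0.193 -0.02" --pt "-0.001 -0.195 -0.06" --pt "-0.001 -0.1952 -0.1" --pt "-0.001 -0.1952 -0.13" --pt "-0.001 -0.1952 -0.14" --pt "-0.001 -0.1952 -0.14" --pt "-0.001 -0.1952 -0.14" --yaw '[0,0,0,0,0,0,0.001,0.001,0.001,0.001,0.001,0.001]'

```text
clock: 8.07
eef_pos: [599.7, -185.1, 92.8]
eef_rot: [-3.141, 0.002, -3.044]
wrist_force: [0.0, 0.8, -5.2]
finger_gap: 13.7
finger_force: 45.0
```

```bash
python3 - <<'E'
from h import *
w=cam("wrist"); s=telemetry.read_state(); print(s["eef_pos"],s["eef_rot"],s["wrist_force"])
p=w["pixels"][:,:,::-1].copy(); t=cam("top"); q=t["pixels"][:,:,::-1]
A=cv2.resize(p[115:180,335:405],(560,520),interpolation=cv2.INTER_CUBIC)
B=cv2.resize(q[165:245,325:385],(240,320),interpolation=cv2.INTER_CUBIC)
o=np.zeros((520,800,3),np.uint8); o[:,:560]=A; o[:320,560:]=B; cv2.imwrite("pics/look.png",o)
y=s["eef_rot"][2]+np.pi; r=np.array([[np.cos(y),-np.sin(y)],[np.sin(y),np.cos(y)]]); c=s["eef_pos"]
print(proj(w,[*(c[:2]+r@(-58,50)),c[2]-19.4]), proj(w,[537,-140.6,48]))
E
```

```text
[ 599.67652414 -185.12323383   92.79999706] [-3.14065507e+00  1.93079950e-03 -3.04426138e+00] [ 0.70718773  0.35662349 -4.21860424]
[[369.52710189 146.69464293]] [[359.96187026 143.09143926]]
```

View pics/look.png

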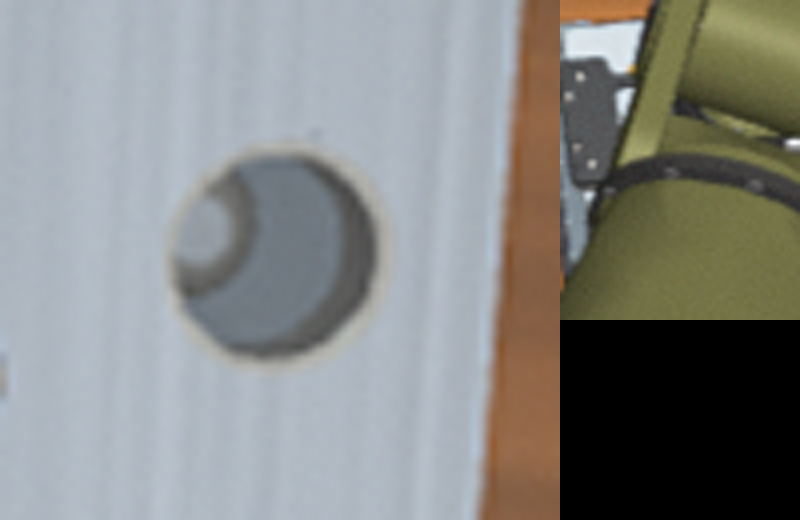

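Through the hole, the pin tip shows at px (360.6,143.1), within 0.5 mm of the prediction. I'll lower in stages.

play_rows --pt "0 0 -0.004" --pt "0 0 -0.008" --pt "0 0 -0.01" --pt "0 0 -0.01" --pt "0 0 -0.01" --pt "0 0 -0.01" --yaw '[0,0,0,0,0,0]'

```text
clock: 8.93
eef_pos: [599.2, -185.0, 81.6]
eef_rot: [-3.141, 0.0, -3.044]
wrist_force: [0.2, 0.2, -5.1]
finger_gap: 13.5
finger_force: 45.0
```

```bash
python3 - <<'E'
from h import *
for i in range(3):
    w=cam("wrist"); s=telemetry.read_state(); print(s["eef_pos"],s["eef_rot"],s["wrist_force"])
p=w["pixels"][:,:,::-1]
A=cv2.resize(p[125:170,345:395],(500,450),interpolation=cv2.INTER_CUBIC)
cv2.imwrite("pics/look2.png",A)
y=s["eef_rot"][2]+np.pi; r=np.array([[np.cos(y),-np.sin(y)],[np.sin(y),np.cos(y)]]); c=s["eef_pos"]
print(proj(w,[*(c[:2]+r@(-58,50)),c[2]-19.4]), proj(w,[537,-140.4,48]))
E
```

```text
[ 599.14907654 -184.97418068   81.57095441] [-3.14150704e+00  1.90969441e-04 -3.04438342e+00] [ 0.37216474  0.69453197 -4.90967054]
[ 599.14056952 -184.9632775    81.54383563] [-3.14151615e+00  1.65431662e-04 -3.04436626e+00] [-0.06719621 -0.64516386 -4.95997368]
[ 599.12092277 -184.98044818   81.53056257] [-3.14152049e+00  9.14068882e-05 -3.04442050e+00] [ 1.035533    0.04728603 -5.35900222]
[[369.39531956 146.6854165 ]] [[364.03056691 145.53715723]]
```

View pics/look2.png

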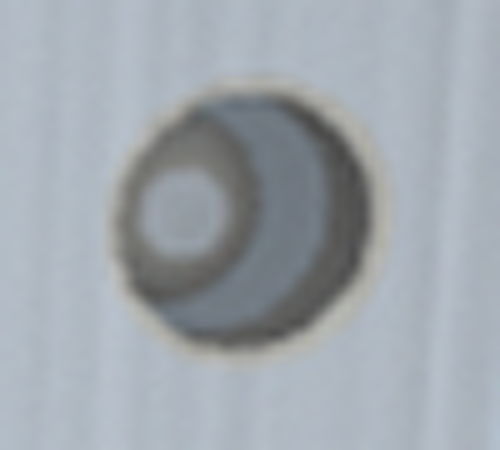

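play_rows --pt "0.0004 0.0001 -0.003" --pt "0.0004 0.0001 -0.006" --pt "0.0004 0.0001 -0.009" --pt "0.0004 0.0001 -0.012" --pt "0.0004 0.0001 -0.012" --pt "0.0004 0.0001 -0.012" --yaw '[0,0,0,0,0,0]'

```text
clock: 9.82
eef_pos: [599.5, -184.9, 69.5]
eef_rot: [-3.142, 0.0, -3.044]
wrist_force: [0.1, 0.1, -4.2]
finger_gap: 13.8
finger_force: 45.0
```

No contact force, and the plate bottom is 8 mm past the tips. I'll continue.

play_rows --pt "0 0 -0.002" --pt "0 0 -0.004" --pt "0 0 -0.006" --pt "0 0 -0.008" --pt "0 0 -0.009" --pt "0 0 -0.0095" --pt "0 0 -0.0095" --pt "0 0 -0.0095" --yaw '[0,0,0,0,0,0,0,0]'

```text
clock: 10.82
eef_pos: [599.5, -184.9, 60.0]
eef_rot: [-3.142, 0.0, -3.044]
wrist_force: [-0.2, 0.2, -4.9]
finger_gap: 13.6
finger_force: 45.0
```

play_rows --pt "0 0 -0.0005" --pt "0 0 -0.001" --pt "0 0 -0.001" --pt "0 0 -0.001" --yaw '[0,0,0,0]'

```text
clock: 11.32
eef_pos: [599.6, -184.9, 59.4]
eef_rot: [-3.141, 0.0, -3.044]
wrist_force: [-4.2, 1.7, 5.6]
finger_gap: 13.7
finger_force: 45.0
```

play_rows --pt "0 0 0" --pt "0 0 0" --pt "0 0 0" --pt "0 0 0" --pt "0 0 0" --pt "0 0 0" --pt "0 0 0.005" --pt "0 0 0.04" --pt "0 0 0.09" --pt "0 0 0.11" --pt "0 0 0.11" --pt "0 0 0.11" --yaw '[0,0,0,0,0,0,0,0,0,0,0,0]' --hand 0.9

```text
clock: 12.82
eef_pos: [599.0, -184.7, 167.7]
eef_rot: [3.141, -0.002, -3.044]
wrist_force: [0.5, 0.2, -0.7]
finger_gap: 84.9
finger_force: 0.0
```

```bash
python3 - <<'E'
from h import *
w=cam("wrist"); s=telemetry.read_state(); print(s["eef_pos"],s["eef_rot"],s["joints"])
cv2.imwrite("pics/w3.png",w["pixels"][:,:,::-1])
hsv=cv2.cvtColor(w["pixels"],cv2.COLOR_RGB2HSV)
print("plate",rect(ray(w,big((hsv[...,1]<40)&(hsv[...,2]>140)),40)))
k=big(red(w["pixels"])); print(k.min(0),k.max(0)); print("knob",ray(w,k.mean(0),104))
E
```

```text
[ 599.00354017 -184.67812683  167.47010539] [ 3.14062731e+00 -1.93292313e-03 -3.04439329e+00] [-3.57492649e-01  5.02946559e-01  1.32831501e+00  1.89773386e-05
  1.31249158e+00 -2.02549228e+00]
plate (array([ 599.1, -184.5]), array([130.5, 169.5]), np.float32(0.096))
[238.   0.] [314.  77.]
knob [[ 478.03796906 -197.02913197  104.        ]]
```

View pics/w3.png

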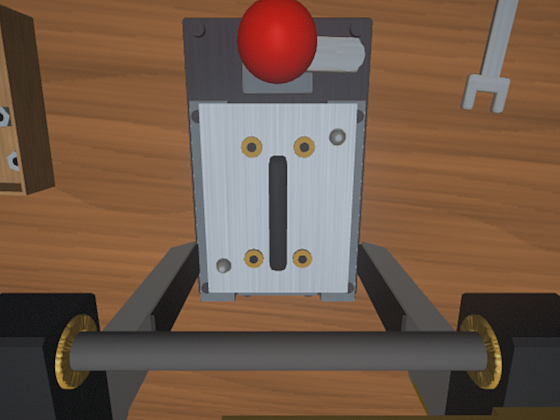

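The plate is seated: both pins show through the holes at px (337,136) and (224,265), and the plate measures (599.1,-184.5) with yaw 0.096. Next is the knob, at about (480,-196.5).

play_rows --pt "-0.02 -0.002 0" --pt "-0.05 -0.005 0" --pt "-0.09 -0.009 0" --pt "-0.112 -0.011 0" --pt "-0.1195 -0.0116 0" --pt "-0.1195 -0.0116 0" --pt "-0.1195 -0.0116 0" --pt "-0.1195 -0.0116 0" --yaw '[0,0,0,0,0,0,0,0]' --hand 1

```text
clock: 13.88
eef_pos: [480.4, -196.3, 168.7]
eef_rot: [3.141, -0.0, -3.044]
wrist_force: [-0.2, 0.3, 0.4]
finger_gap: 93.9
finger_force: 0.0
```

```bash
python3 - <<'E'
from h import *
w=cam("wrist"); s=telemetry.read_state(); print(s["eef_pos"],s["eef_rot"])
k=big(red(w["pixels"])); 
for z in (104,): print("knob",rect(ray(w,k,z)))
M=w["cam_to_world"]; C=M[:3,3]; P=np.array([480,-196.5,104.]); print("expected px",proj(w,P),"seen",(k.min(0)+k.max(0))/2, k.mean(0))
for dz in(-10,0,10):
    v=np.array([480,-196.5,104+dz])-C; d=np.linalg.norm(v); v/=d
    e=np.cross(v,[0,0,1]);e/=np.linalg.norm(e); f=np.cross(e,v); a=np.arange(0,6.28,.1)[:,None]
    b=v*(d-625/d)+25*np.sqrt(1-625/d/d)*(np.cos(a)*e+np.sin(a)*f)
    q=proj(w,C+b); print(dz,q.min(0),q.max(0))
print(k.min(0),k.max(0))
E
```

```text
[ 480.32196172 -196.33252428  168.7129749 ] [ 3.14143227e+00 -2.73834588e-04 -3.04402305e+00]
knob (array([ 482.1, -196.5]), array([48.1, 48.1]), np.float32(-0.683))
expected px [[277.31040308 224.06686058]] seen [277. 226.] [276.82539683 226.14814815]
-10 [243.02570883 185.89234316] [311.57531296 254.48333707]
0 [241.69474474 188.57177547] [312.8853974  259.83074507]
10 [240.25669825 191.46277367] [314.3011538  265.61697825]
[243. 193.] [311. 259.]
```

play_rows --pt "0.0005 0 -0.015" --pt "0.0005 0 -0.045" --pt "0.0005 0 -0.07" --pt "0.0005 0 -0.0835" --pt "0.0005 0 -0.0835" --pt "0.0005 0 -0.0835" --pt "0.0005 0 -0.0835" --pt "0.0005 0 -0.0835" --pt "0.0005 0 -0.0835" --pt "0.0005 0 -0.0835" --pt "0.0005 0 -0.0835" --pt "0.0005 0 -0.0835" --yaw '[0,0,0,0,0,0,0,0,0,0,0,0]'

```text
clock: 15.42
eef_pos: [480.5, -196.5, 85.4]
eef_rot: [-3.142, -0.0, -3.044]
wrist_force: [-0.1, 0.2, 0.3]
finger_gap: 94.1
finger_force: 0.0
```

play_rows --pt "0 0 0" --pt "0 0 0" --pt "0 0 0" --pt "0 0 0" --pt "0 0 0" --pt "0 0 0" --pt "0 0 0" --yaw '[0,0,0,0,0,0,0]' --hand 0 --force 40

```text
clock: 16.3
eef_pos: [480.5, -196.5, 85.5]
eef_rot: [-3.142, 0.0, -3.044]
wrist_force: [-0.1, 0.0, -1.0]
finger_gap: 49.0
finger_force: 40.0
```

play_rows --pt "0 0 0" --pt "0 0 0" --pt "0 0 0" --pt "0 0 0" --pt "0 0 0" --pt "0 0 0" --pt "0 0 0" --pt "0 0 0" --pt "0 0 0" --pt "0 0 0" --pt "0 0 0" --pt "0 0 0" --yaw '[-0.1,-0.2,-0.3,-0.4,-0.5,-0.6,-0.7,-0.8,-0.9,-1.0,-1.1,-1.1]'

```text
clock: 17.8
eef_pos: [481.0, -196.2, 85.5]
eef_rot: [3.14, 0.0, 2.139]
wrist_force: [3.9, 3.0, -3.1]
finger_gap: 48.4
finger_force: 40.0
```

```bash
cat >> h.py <<'E'
def st(n=5):
    L=[]
    for _ in range(n):
        c=cam("wrist"); s=telemetry.read_state(); L.append(np.r_[s["moment"],s["wrist_force"],s["eef_pos"],s["eef_rot"][2],s["effort"][5]])
    print(s["clock"],"M",np.round(np.mean(L,0),3)); return c
E
python3 - <<'E'
from h import *
w=st(); cv2.imwrite("pics/w4.png",w["pixels"][:,:,::-1])
t=cam("top");cv2.imwrite("pics/t4.png",t["pixels"][:,:,::-1])
E
```

```text
18.05 M [ 7.21000e-01 -1.13600e+00 -5.40000e-02  4.63900e+00  3.11400e+00
 -2.48200e+00  4.80965e+02 -1.96163e+02  8.54900e+01  2.14100e+00
  6.70000e-02]
```

View pics/w4.png

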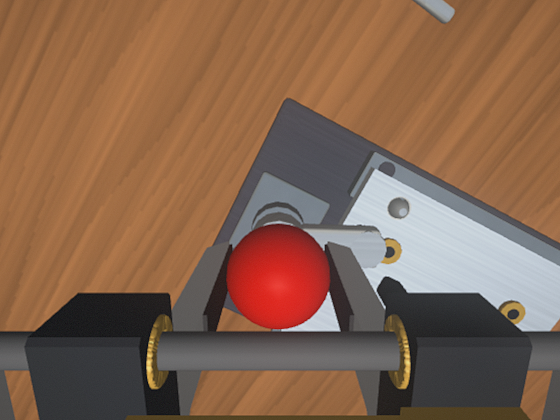

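The arm has followed the knob: it still points right in the tool view, at px (345,245), so there's been no slip. I'll check the centring.

```bash
python3 - <<'E'
from h import *
w=cam("wrist"); k=big(red(w["pixels"])); C=w["cam_to_world"][:3,3]
print(k.min(0),k.max(0))
a=np.arange(0,6.28,.05)[:,None]
for P in ([481,-196.2,104],[482,-196,104],[481,-196.2,100]):
    v=np.array(P)-C; d=np.linalg.norm(v); v/=d
    e=np.cross(v,[0,0,1]);e/=np.linalg.norm(e); f=np.cross(e,v)
    q=proj(w,C+v*(d-625/d)+25*np.sqrt(1-625/d/d)*(np.cos(a)*e+np.sin(a)*f)); print(P,q.min(0),q.max(0))
p=w["pixels"]; print(p[276,222:236,0],p[320:336,278,0],p[215:235,278,0])
E
```

```text
[227. 230.] [329. 328.]
[481, -196.2, 104] [226.87230341 222.97753461] [331.70896954 329.55063899]
[482, -196, 104] [228.90362716 223.71264759] [333.69278936 330.26705524]
[481, -196.2, 100] [228.00595839 220.64834453] [330.50666038 324.66962053]
[ 46  47  46  43  83 124 138 142 153 156 158 163 166 170] [210 207 205 202 198 193 189 187 177 147 118  83  58  63  66  66] [ 86  89  89  87  84 106 160 184 131  79  91  99 105 109 115 121 125 131
 134 138]
```

```bash
python3 - <<'E'
from h import *
w=cam("wrist"); P=ray(w,[[384,246]],70)[0]; d=P[:2]-np.array([480,-196.4]); print(P,np.linalg.norm(d),np.arctan2(d[1],d[0])-0.0975)
P=ray(w,[[305,227],[375,228]],70); d=P[1]-P[0]; print(np.arctan2(d[1],d[0])-.0975)
E
```

```text
[ 530.38642721 -162.01341705   70.        ] 61.001878114505345 0.501355030104082
0.4573190824989093
```

play_rows --pt "0 0 0" --pt "0 0 0" --pt "0 0 0" --pt "0 0 0" --pt "0 0 0" --yaw '[-0.05,-0.1,-0.15,-0.2,-0.2]'

```text
clock: 18.82
eef_pos: [481.1, -196.2, 85.5]
eef_rot: [3.14, 0.0, 1.941]
wrist_force: [6.0, 2.0, -2.2]
finger_gap: 48.4
finger_force: 40.0
```

```bash
python3 - <<'E'
from h import *
st()
E
```

```text
19.075 M [ 5.65000e-01 -1.33600e+00 -1.60000e-02  5.66700e+00  2.50900e+00
 -2.95900e+00  4.81072e+02 -1.96226e+02  8.54920e+01  1.94100e+00
  4.00000e-03]
```

play_rows --pt "0.0005 0.0002 0" --pt "0.0008 0.0004 0" --pt "0.0008 0.0004 0" --pt "0.0008 0.0004 0" --pt "0.0008 0.0004 0" --pt "0.0008 0.0004 0" --yaw '[-0.05,-0.1,-0.15,-0.2,-0.22,-0.22]'

```text
clock: 19.82
eef_pos: [481.4, -196.1, 85.5]
eef_rot: [3.141, 0.0, 1.72]
wrist_force: [2.9, 0.0, -1.9]
finger_gap: 48.3
finger_force: 40.0
```

```bash
python3 - <<'E'
from h import *
st()
E
```

```text
20.075 M [ 8.40000e-02 -7.72000e-01  0.00000e+00  3.00200e+00  7.36000e-01
 -2.06800e+00  4.81396e+02 -1.96081e+02  8.54710e+01  1.72000e+00
  2.00000e-03]
```

play_rows --pt "0 0 0" --pt "0 0 0" --pt "0 0 -0.0003" --pt "0 0 -0.0005" --pt "0 0 -0.0005" --yaw '[-0.06,-0.12,-0.18,-0.24,-0.24]'

```text
clock: 20.7
eef_pos: [481.5, -196.1, 84.9]
eef_rot: [3.141, 0.0, 1.479]
wrist_force: [4.6, -0.8, -3.4]
finger_gap: 48.9
finger_force: 40.0
```

```bash
python3 - <<'E'
from h import *
w=st(); cv2.imwrite("pics/w5.png",w["pixels"][:,:,::-1])
d=np.array([480,-196.4])
for a in (0,.1,.2,.3):
    u=[np.cos(.0975+a),np.sin(.0975+a)]; print(a,proj(w,[480+64*u[0],-196.4+64*u[1],70]))
E
```

```text
20.95 M [-1.40000e-01 -1.21900e+00 -4.40000e-02  5.47200e+00 -2.44000e-01
 -3.65700e+00  4.81455e+02 -1.96115e+02  8.49430e+01  1.48000e+00
  2.30000e-02]
0 [[388.59801388 229.68838601]]
0.1 [[386.75976448 219.08555511]]
0.2 [[383.7622458 208.6327018]]
0.3 [[379.61145985 198.44752809]]
```

```bash
python3 - <<'E'
from h import *
w=cam("wrist"); T=np.eye(4); T[:3,:3]=R.from_euler("xyz",[3.14063,-.0019,-3.0444]).as_matrix(); T[:3,3]=[599.0,-184.68,167.47]; w["cam_to_world"]=T@np.array(w["T_tool_cam"])
P=ray(w,[[364,54]],70)[0]; d=P[:2]-np.array([480,-196.4]); print(P,np.linalg.norm(d),np.arctan2(d[1],d[0])-0.0975)
# arm edges now: dark/bright profile across arm columns
p=cv2.cvtColor(cv2.imread("pics/w5.png"),cv2.COLOR_BGR2GRAY)
for x in(350,360,370): print(x,p[190:275:3,x])
print(p[228,370:410])
E
```

```text
[ 477.34844542 -135.80482604   70.        ] 60.65316025689529 1.5170269399559417
350 [209 198 205 197 199 202 181  91 138 170 170 171 170 170 171 168 172 170
 173 167  89  97  96  97  96  97  96  97  96]
360 [199 204 203 200 201 209  87 104 163 165 172 174 168 173 168 169 171 171
 172 170 178 199 200 196 203 174  87  96  98]
370 [149 205 198 201 203 193  90 162 169 170 176 169 172 172 168 170 171 172
 170 166 202 199 193 201 198 197 195 200 196]
[172 174 172 172 173 170 171 171 171 169 169 168 168 169 168 165 178 196
 199 200 199 201 199 199 200 200 199 198 198 199 199 198 198 199 205 201
 163  94  48  48]
```

play_rows --pt "0.0003 0 -0.0004" --pt "0.0003 0 -0.0006" --pt "0.0003 0 -0.0008" --pt "0.0003 0 -0.001" --yaw '[-0.08,-0.16,-0.24,-0.32]'

```text
clock: 21.5
eef_pos: [481.7, -196.3, 84.1]
eef_rot: [3.141, 0.0, 1.158]
wrist_force: [4.2, -1.1, -2.2]
finger_gap: 48.8
finger_force: 40.0
```

```bash
cat > r.py <<'E'
from cell import telemetry
s=telemetry.read_state(); print(s["clock"],s["moment"].round(3),s["wrist_force"].round(1),s["eef_pos"].round(1),s["eef_rot"].round(3),s["effort"][5].round(3),s["finger_gap"].round(1),s["joints"][5].round(2))
E
python3 r.py
```

```text
Traceback (most recent call last):
  File "r.py", line 2, in <module>
    s=telemetry.read_state(); print(s["clock"],s["moment"].round(3),s["wrist_force"].round(1),s["eef_pos"].round(1),s["eef_rot"].round(3),s["effort"][5].round(3),s["finger_gap"].round(1),s["joints"][5].round(2))
                                                                                                                                                                  ^^^^^^^^^^^^^^^^^^^^^
AttributeError: 'float' object has no attribute 'round'
```

At stop: the arm tip is at px (386,230), against a predicted (388.6,229.7). I'll keep screwing down and read the torque.

```bash
cat > r.py <<'E'
from cell import telemetry
import numpy as np
np.set_printoptions(suppress=True,precision=3)
s=telemetry.read_state()
for k in("clock","moment","wrist_force","eef_pos","eef_rot","effort","finger_gap","joints"): print(k,np.asarray(s[k]))
E
python3 r.py
```

```text
clock 21.5
moment [-0.377 -0.869  0.074]
wrist_force [ 4.151 -1.142 -2.232]
eef_pos [ 481.699 -196.259   84.116]
eef_rot [3.141 0.    1.158]
effort [ -0.407 -52.484 -28.743  -0.088   1.309  -1.239]
finger_gap 48.765220035738615
joints [-0.457  0.37   1.731 -0.     1.039 -0.044]
```

play_rows --pt "0.0003 0 -0.0002" --pt "0.0003 0 -0.0004" --pt "0.0003 0 -0.0006" --pt "0.0003 0 -0.0008" --yaw '[-0.08,-0.16,-0.24,-0.32]'

```text
clock: 22.0
eef_pos: [481.9, -196.4, 83.3]
eef_rot: [3.141, 0.0, 0.838]
wrist_force: [2.7, -1.5, -1.6]
finger_gap: 48.9
finger_force: 40.0
```

```bash
python3 r.py
```

```text
clock 22.0
moment [-0.54  -0.647  0.131]
wrist_force [ 2.667 -1.533 -1.589]
eef_pos [ 481.908 -196.365   83.304]
eef_rot [3.141 0.    0.838]
effort [  0.201 -52.496 -28.839   0.246   1.166  -1.239]
finger_gap 48.8952054012869
joints [-0.457  0.372  1.731 -0.001  1.038  0.276]
```

play_rows --pt "0.0003 0 -0.0002" --pt "0.0003 0 -0.0004" --pt "0.0003 0 -0.0006" --pt "0.0003 0 -0.0008" --yaw '[-0.08,-0.16,-0.24,-0.32]'

```text
clock: 22.5
eef_pos: [482.1, -196.5, 82.5]
eef_rot: [3.141, 0.001, 0.518]
wrist_force: [1.2, -3.1, -0.2]
finger_gap: 48.9
finger_force: 40.0
```

```bash
python3 r.py
```

```text
clock 22.5
moment [-0.825 -0.381  0.092]
wrist_force [ 1.242 -3.111 -0.22 ]
eef_pos [ 482.08  -196.53    82.515]
eef_rot [3.141 0.001 0.518]
effort [  0.91  -52.493 -28.953   0.612   1.008  -1.24 ]
finger_gap 48.90307181256005
joints [-0.457  0.374  1.731 -0.001  1.037  0.596]
```

play_rows --pt "0 -0.0002 -0.0002" --pt "0 -0.0003 -0.0004" --pt "0 -0.0003 -0.0006" --pt "0 -0.0003 -0.0008" --yaw '[-0.08,-0.16,-0.24,-0.32]'

```text
clock: 23.0
eef_pos: [481.5, -196.9, 81.8]
eef_rot: [3.141, 0.002, 0.198]
wrist_force: [-5.1, -2.7, 4.1]
finger_gap: 48.8
finger_force: 40.0
```

```bash
python3 r.py
```

```text
clock 23.0
moment [-0.851  0.788  0.107]
wrist_force [-5.122 -2.682  4.06 ]
eef_pos [ 481.497 -196.911   81.77 ]
eef_rot [3.141 0.002 0.198]
effort [  2.315 -50.771 -30.073   1.332  -0.409  -1.219]
finger_gap 48.784950469109695
joints [-0.458  0.375  1.732 -0.002  1.036  0.916]
```

play_rows --pt "0 -0.0002 -0.0002" --pt "0 -0.0003 -0.0004" --pt "0 -0.0003 -0.0006" --pt "0 -0.0003 -0.0007" --yaw '[-0.07,-0.14,-0.21,-0.28]'

```text
clock: 23.5
eef_pos: [481.2, -197.1, 81.1]
eef_rot: [3.141, 0.002, -0.082]
wrist_force: [-7.1, -2.1, 5.5]
finger_gap: 48.7
finger_force: 40.0
```

```bash
python3 r.py
```

```text
clock 23.5
moment [-0.466  1.338  0.175]
wrist_force [-7.057 -2.066  5.525]
eef_pos [ 481.156 -197.059   81.117]
eef_rot [ 3.141  0.002 -0.082]
effort [  2.229 -50.034 -30.79    1.232  -1.269  -1.032]
finger_gap 48.70939069505262
joints [-0.458  0.376  1.732 -0.002  1.036  1.195]
```

The knob has turned 1.77 rad past the stop. Given the 0.5–1.4 rad touch range, that's 0.37–1.27 rad of clamping, and the torque of about 0.15 N m fits that. I'll release, back off straight up and check.

play_rows --pt "0 0 0" --pt "0 0 0" --pt "0 0 0" --pt "0 0 0" --pt "0 0 0" --pt "0 0 0" --pt "0 0 0.02" --pt "0 0 0.06" --pt "0 0 0.1" --pt "0 0 0.12" --pt "0 0 0.12" --pt "0 0 0.12" --yaw '[0,0,0,0,0,0,0,0,0,0,0,0]' --hand 1

```text
clock: 25.0
eef_pos: [481.8, -196.4, 199.7]
eef_rot: [-3.141, 0.001, -0.081]
wrist_force: [-1.0, -0.0, 0.3]
finger_gap: 94.1
finger_force: 0.0
```

```bash
python3 - <<'E'
from h import *
w=cam("wrist"); s=telemetry.read_state(); print(s["clock"],s["eef_pos"],s["eef_rot"],s["finger_gap"],s["moment"],s["wrist_force"])
cv2.imwrite("pics/w6.png",w["pixels"][:,:,::-1])
k=big(red(w["pixels"])); print("knob",k.min(0),k.max(0))
C=w["cam_to_world"][:3,3]; a=np.arange(0,6.28,.02)[:,None]
for z in (104,99.6):
    v=np.array([481,-196.5,z])-C; d=np.linalg.norm(v); v/=d
    e=np.cross(v,[0,0,1]);e/=np.linalg.norm(e); f=np.cross(e,v)
    q=proj(w,C+v*(d-625/d)+25*np.sqrt(1-625/d/d)*(np.cos(a)*e+np.sin(a)*f)); print(z,q.min(0),q.max(0))
u=np.array([np.cos(.0975),np.sin(.0975)]);n=np.array([-u[1],u[0]]);A=np.array([480,-196.4])
g=cv2.cvtColor(w["pixels"],cv2.COLOR_RGB2GRAY)
def prof(pts): q=proj(w,pts).round().astype(int); return [int(g[y,x]) if 0<=x<560 and 0<=y<420 else -1 for x,y in q]
print("across at 50:",prof([[*(A+50*u+t*n),65.5] for t in range(-20,21,2)]))
print("along:",prof([[*(A+t*u),65.5] for t in range(40,80,2)]))
hsv=cv2.cvtColor(w["pixels"],cv2.COLOR_RGB2HSV); k=ray(w,big((hsv[...,1]<40)&(hsv[...,2]>140)),40); print("plate",rect(k))
E
```

```text
25.05 [ 481.78980561 -196.4933105   199.56338176] [-3.14090605e+00  1.75489349e-03 -8.12399680e-02] 94.06006283887157 [-0.02379337  0.16636966 -0.02760546] [-0.44977397  0.05290741 -0.21026261]
knob [249. 183.] [308. 241.]
104 [246.69235004 179.82542804] [310.31961773 243.45058918]
99.6 [247.16368351 178.85095538] [309.84414013 241.52864896]
across at 50: [195, 188, 191, 189, 162, 163, 163, 164, 161, 162, 160, 164, 161, 163, 160, 160, 199, 193, 192, 192, 191]
along: [159, 161, 161, 162, 160, 160, 158, 161, 161, 161, 161, 162, 145, 197, 191, 193, 190, 199, 38, 66]
plate (array([ 577.4, -186.7]), array([130.9, 169.4]), np.float32(0.095))
```

```bash
python3 - <<'E'
from h import *
w=cam("wrist"); hsv=cv2.cvtColor(w["pixels"],cv2.COLOR_RGB2HSV)
k=big((hsv[...,1]<40)&(hsv[...,2]>175)); print(k.min(0),k.max(0),rect(ray(w,k,40)))
for x,y in((537.0,-140.5),(662,-228.5)): print("pin px",proj(w,[x,y,48]))
c=np.array([599.4,-184.6]);y=.0975;r=np.array([[np.cos(y),-np.sin(y)],[np.sin(y),np.cos(y)]])
for q in((-85,-65),(-85,65),(85,65),(85,-65)): print("corner",proj(w,[*(c+r@q),40]))
g=cv2.cvtColor(w["pixels"],cv2.COLOR_RGB2GRAY)
def prof(a,b): 
    q=proj(w,[[*(c+r@(np.array(a)+(np.array(b)-a)*t/20)),40] for t in range(21)]).round().astype(int); return [int(g[v,u]) if 0<=u<560 and 0<=v<420 else -1 for u,v in q]
print("left edge -95..-75",prof((-95,45),(-75,45)),"\n y edge 55..75",prof((-20,55),(-20,75)),"\n y -55..-75",prof((-20,-55),(-20,-75)))
E
```

```text
[165.   0.] [339. 171.] (array([ 588.3, -185.6]), array([129.4, 147.1]), np.float32(0.097))
pin px [[211.54705425 140.54244878]]
pin px [[299.65201994 -25.12130675]]
corner [[340.48327364 146.7681685 ]]
corner [[204.03060551 171.58240048]]
corner [[156.58701799 -29.7462028 ]]
corner [[312.20890754 -62.45943559]]
left edge -95..-75 [79, 79, 77, 78, 78, 77, 77, 78, 64, 85, 142, 192, 192, 190, 188, 188, 189, 190, 189, 189, 190] 
 y edge 55..75 [189, 188, 190, 191, 189, 188, 192, 192, 189, 177, 129, 114, 118, 119, 119, 120, 121, 100, 86, 106, 112] 
 y -55..-75 [183, 183, 180, 181, 185, 183, 182, 183, 188, 191, 126, 114, 116, 118, 117, 118, 116, 118, 103, 74, 74]
```

The plate runs off the top of the image. Its visible edges are exactly where they should be (-85 and ±65 mm), the yaw is right, and the arm is at its stop. I'm handing it in.

```bash
python3 -c "
from cell import manip; print(manip.sign_off())"
```

```text
the job is handed in; nothing more can be done
None
```

I handed the job in; the sign-off gave no verdict. The plate sits flush over both pins with the clamp arm at its stop. I turned the knob about 1.77 rad past the stop, an estimated 0.37–1.27 rad past pad contact (0.3–1.35 allowed), but could not measure the pad force directly.

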